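# Turn a hexagonal printing block red face up and pin it in its carving cradle

## Robot

A 6-joint arm with a two-finger parallel gripper is mounted at the origin on a cart in front of the work surface, level with it; the furniture and walls round the work are solid. World frame = base frame: x ahead of the robot, y to its left, z up, the work surface at z = 0. Lengths are in m, angles in rad, forces in N, time in s.
With the tool pointing down it reaches from about 0.25 to 0.725 m from the base axis. Payload 4 kg.
Tool frame: the origin (TCP) lies midway between the tips of the shut fingers; the grasp point (between the pads) lies 19 mm behind it; z points along the fingers, y is the line along which they close (so a half turn about z gives the same grasp; the last joint's range is limited). The gripper opens to 85 mm and grips with 20 to 120 N. Pads are 22 mm wide; open, the fingers measure 114 mm over their backs; the gripper's body (76 mm by 85 mm) begins 54 mm behind the grasp point. The pads swing forward as they close: fully open they stand 13 mm farther back than shut.
Start: joints at [1.176, 0.241, 0.005, 1.335, 0, 1.571], TCP at [0.192, 0.462, 0.231] pointing down, gripper open.
Joint ranges: [-2.72, 2.72], [-1.05, 1.87], [-1.09, 1.28], [-1.99, 2.15], [-1.42, 1.44], [-3.14, 3.14]. Speed limits (rad/s): [2.79, 2.79, 3.14, 3.14, 3.14, 3.14].

## Interface

Orientations are given as a unit quaternion [x, y, z, w].
In Python, from workcell import status, camera, get_calibration, ticket gives the robot as it stands.
- The arm moves only by the shell command python3 -m creep 'ROWS' [OPENING]. ROWS is JSON, a list of rows, each a list of 6 numbers: the shift along the world's x, y, z in cm, then the turn, a rotation vector about the world's x, y, z in degrees. A call has 1 to 8 rows; each row shifts and turns the commanded pose from where the row before left it; what a row does not reach is not made up. A row lasts 1/10 s, in which the tool goes at most 50 mm and 8.59 degrees, less where a joint would pass 70% of its speed; a pose out of reach is approached as far as the arm can. A call is refused whole if a number of a shift passes 5 or a number of a turn 8.59, either way. A call with a gripper value outside its range is refused whole. OPENING is the opening, from -1 (shut) to 1 (fully open), so that 0 is half open, set as the call begins (- or left out, the last holds). The fingers move at their own pace and stop on an object; the grip force is fixed at half the most. Time passes only in rows, so rows that do not move let the fingers close. It gives the time, the measured TCP pose, the force, the opening and the grip force at its end, in the units of the state.
- status.get_obs(): the state, without advancing time (a new reading comes with each control period).
- camera(name): name is "scene" or "top"; returns the picture (384x512x3 uint8, red, green, blue); there is no depth.
- get_calibration(name): a dict with "fx", "fy", "cx", "cy" (pixels), "k1" (the pictures are not rectified: a ray, as slopes to the right and down, at radius r is drawn at 1 + k1 r^2 times it, then the intrinsics apply), "rvec" (rotation vector, rad) and "tvec" (3), from world to camera coordinates, as OpenCV has them. Camera axes: x right, y down, z forward; pixel columns grow to the right and rows downward; lengths in m; the calibration is good to about 2 mm. A picture is of the moment at which its call begins. get_calibration takes no time and is no camera call.
- ticket.job_done(): hands the job in; it is judged then, once.
The state is a dict: "clock": time; "joint_pos": joint angles; "joint_vel": joint speeds; "tau": joint torques, N m; "eef_pos": TCP position; "tool_rot": TCP orientation; "ft_force": force on the tool from outside, world axes, zero at the start; "ft_torque": the same for the moment, N m; "grip_width": finger opening in m; "grasp_force": force on a finger pad.
Only numpy, scipy, OpenCV 4.12 (cv2) and the standard library are available. Lean on these libraries where they do the work, as an engineer would, in place of code of your own. Each camera call takes 0.05 s, during which the arm holds its last target. There are 200 camera calls.

## Task

Get the hexagonal wooden printing block ready for carving: roll it over on the table, one flat at a time and without picking it up, until its red face is on top, and let go of it there. Then set it down in the trough of the cradle, red face still on top and its hole over the slot, and let go. Last, take the black-knobbed steel pin from its stand, push it down through the block's hole into the slot until its collar is down on the block, and leave it there; do not disturb the whetstone, ink tin and eraser.

Things in the scene. Friction and masses are not known exactly. Their poses are not given: they have to be found in the camera images.
- block_center (a point): centre of the loose hexagonal block of pale plywood, 60 mm long, 44 mm across flats, each flat 25.4 mm wide, about 0.14 kg; it lies on a flat, centre 22 mm above the table. Its x axis runs along the block, z points out of the one red flat. A 12 mm hole runs through the block's middle along z, from the red flat to the opposite one. It can be grasped across its plain end faces (60 mm)
- block: the same block; origin and axes as block_center. At the start the red flat is two flats (120 degrees) away from the top, facing obliquely down to one side, and the block may lie in any direction. A small red stripe on each end face lies next to the red flat
- cradle_seat (a point): where the block's centre belongs in the cradle, 38 mm above the table; the trough runs along x, z is up. The trough fits the lower flats of the lying block with 1 mm play and centres it sideways; its ends are open and the block stands out 7 mm at each. Either end of the block may face either way. A slot 20 mm (x) by 13 mm (y) goes through the board under the trough's middle
- cradle: the fixed cradle: a plywood board 150 mm (x) by 96 mm (y), 16 mm thick, with two dark wooden cheeks 46 mm long in x that rise 16 mm above the board and form the trough; their outer faces are 72 mm apart. Origin at the centre of the board's underside
- pin_grip (a point): centre of the pin's black knob, 22 mm in diameter and 22 mm high, to be grasped across its diameter. The loose pin stands upright at the start in a hole of a fixed wooden stand 64 x 64 mm, 60 mm high, its collar resting on the stand; the knob's centre is then 89 mm above the table. z runs along the pin, upward to the knob
- pin_tip (a point): lower end of the pin, 83 mm below the knob's centre. From the tip: steel shank 9 mm in diameter and 54 mm long with a 6 mm taper at the tip, collar 18 mm in diameter and 4 mm high, neck 12 mm in diameter and 14 mm high, knob
- pin: the same pin; origin at its tip, z up along it
- whetstone: bystander: grey and tan whetstone, 40 x 110 x 17 mm, origin at the centre of its underside
- ink_tin: bystander: round red and white ink tin, 65 mm in diameter, 37 mm high, origin at the centre of its underside
- eraser: bystander: blue and white eraser, 23 x 44 x 12 mm, origin at the centre of its underside
Mind the look-alikes: they are no part of the job. Of the things shaped like the cradle, the plywood one is meant.

How it is judged:
On the way, in this order (a step that is already met when the one before it is completed fails the run):
1. the block lies on the table, red face on top, not touched by the fingers (angle between block_center's own z axis and vertical below 0.12 rad and height (world z) of block_center below 0.026 m and contact force between the fingers and block below 0.2 N), for 0.2 s.
2. the block lies in the cradle's trough, red face on top, let go (angle between block_center's own z axis and vertical below 0.12 rad and distance between block_center and cradle_seat below 0.008 m and z of block_center in the frame of cradle_seat below 0.004 m and contact force between the fingers and block below 0.2 N), for 0.2 s.
At the end, for the whole second after the job is handed in: the block rests in the trough, red face up (0.12 rad), centre within 9 mm of its seat and at most 4 mm high, in line with the trough (0.12 rad); the pin stands in its hole, parallel to it within 0.15 rad, tip at least 7 mm below the block (collar within 3 mm of it); both at rest (angle between block_center's own z axis and vertical below 0.12 rad and distance between block_center and cradle_seat below 0.009 m and z of block_center in the frame of cradle_seat below 0.004 m and angle between the x axis of block_center and the x axis of cradle_seat, either way round below 0.12 rad and z of pin_tip in the frame of block_center below -0.029 m and horizontal distance between pin_grip and block_center below 0.007 m and angle between the z axis of pin_tip and the z axis of block_center, either way round below 0.15 rad and linear speed of each of block, pin below 0.02 m/s); the robot touches nothing.
It fails at once if the block is picked up before its red face is on top (height (world z) of block_center above 0.045 m and angle between block_center's own z axis and vertical above 0.6 rad).
It fails at once if the whetstone, ink tin or eraser is moved more than 20 mm (distance of any of whetstone, ink_tin, eraser from where it was at the start of the episode above 0.02 m).
It also fails if it takes over 72 s, if anything falls off the work surface, if the arm or the gripper's body presses on something with over 40 N, if the wrist force passes 120 N, or if a joint passes its speed limit or range.

## Working session

There is one attempt and no reset: what is moved stays moved. The work goes in short steps, Python scripts to look and compute and a shell command to move; the robot and the scene stay as the last step left them, time stands still between calls to the robot, and variables do not carry over. Pictures are saved under pics/ and viewed, at most 10 in all, crops included, and the job is handed in when it is done.

```bash
mkdir -p pics; cat > h.py <<'E'
import numpy as np, cv2
from workcell import status, camera, get_calibration, ticket
def cal(n):
    c=get_calibration(n); R=cv2.Rodrigues(np.array(c["rvec"],float))[0]; return c,R,np.array(c["tvec"],float)
def shot(n,f=None):
    im=camera(n)[:,:,::-1].copy()
    if f: cv2.imwrite('pics/'+f,im)
    return im
def ray(n,u,v):
    c,R,t=cal(n); x=(u-c["cx"])/c["fx"]; y=(v-c["cy"])/c["fy"]; a,b=x,y
    for _ in range(20):
        s=1+c["k1"]*(a*a+b*b); a,b=x/s,y/s
    return -R.T@t, R.T@np.array([a,b,1.])
def pt(n,u,v,z):
    o,d=ray(n,u,v); return o+d*(z-o[2])/d[2]
def proj(n,P):
    c,R,t=cal(n); p=R@np.array(P,float)+t; a,b=p[0]/p[2],p[1]/p[2]; s=1+c["k1"]*(a*a+b*b)
    return np.array([c["fx"]*a*s+c["cx"],c["fy"]*b*s+c["cy"]])
E
python3 - <<'E'
from h import *
a=shot("scene","s0.png");b=shot("top","t0.png")
for n in("scene","top"):
    c,R,t=cal(n);print(n,-R.T@t,R[2],c["fx"])
print(status.get_obs())
cv2.imwrite('pics/both0.png',np.hstack([cv2.resize(a,(400,300)),cv2.resize(b,(400,300))]))
cv2.imwrite('pics/T0.png',cv2.resize(b,(800,600),interpolation=cv2.INTER_CUBIC));cv2.imwrite('pics/S0.png',cv2.resize(a,(800,600),interpolation=cv2.INTER_CUBIC))
E
```

```text
scene [0.14864631 0.86428742 0.58443672] [ 0.40001666 -0.79283492 -0.45978197] 402.1192010890476
top [ 0.43331348 -0.01365691  1.2915301 ] [ 0.11229186 -0.00409874 -0.99366681] 420.0363675223844
{'clock': 0.1, 'joint_pos': array([ 1.17598659e+00,  2.41334569e-01,  3.86728456e-03,  1.33519382e+00,
       -2.89378026e-06,  1.57080099e+00]), 'joint_vel': array([-0.00031444, -0.0010662 ,  0.00115188, -0.00174504, -0.00078272,
       -0.00207528]), 'tau': array([-2.89275276e-04, -3.73136222e+01,  2.53010237e+01,  1.08512459e-02,
       -3.11569113e-05, -3.37439815e-06]), 'eef_pos': array([0.19210204, 0.46101843, 0.23050669]), 'tool_rot': array([ 1.96127459e-01,  9.80577968e-01, -9.14564016e-04, -1.81443892e-04]), 'ft_force': array([ 0.21536877,  0.00554236, -0.25518044]), 'ft_torque': array([0.02741084, 0.07008949, 0.01679041]), 'grasp_force': 0.0, 'grip_width': 0.08526751391458261}
```

View pics/T0.png

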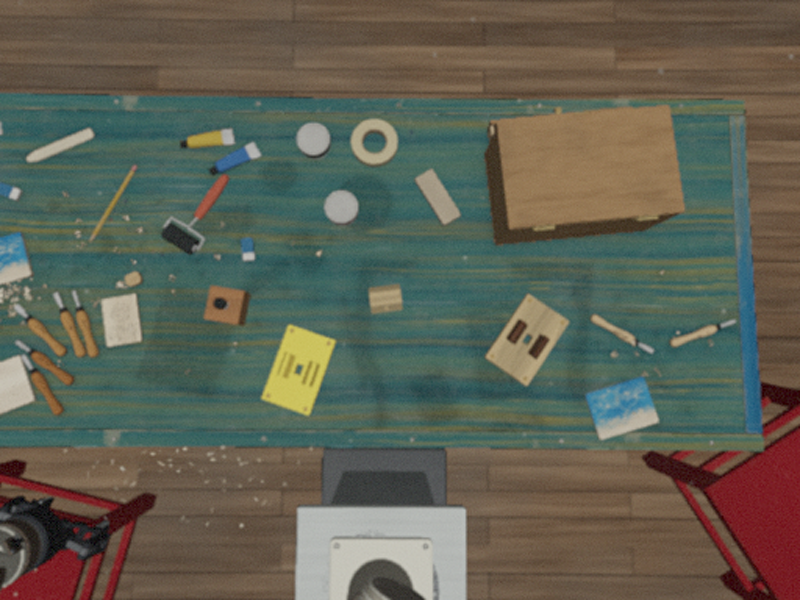

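View pics/S0.png

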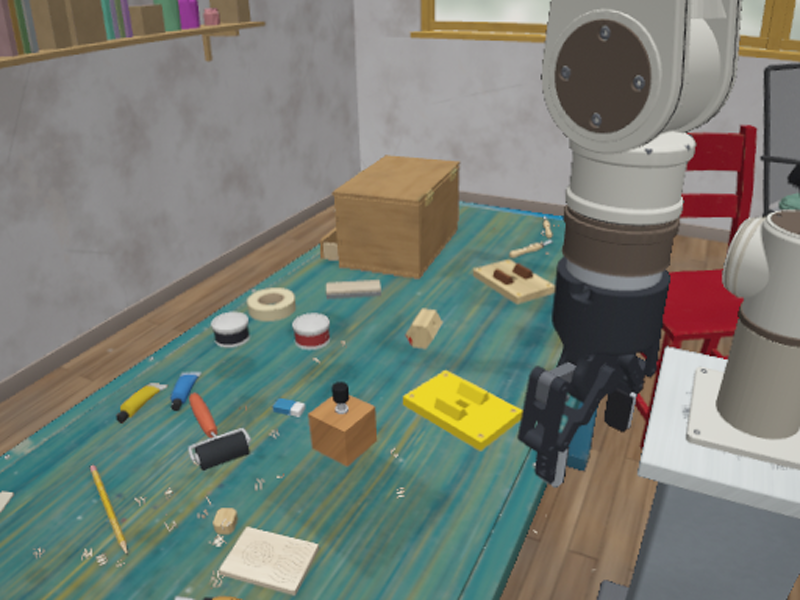

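```bash
python3 - <<'E'
from h import *
a=cv2.imread('pics/s0.png');b=cv2.imread('pics/t0.png')
print(proj("top",status.get_obs()["eef_pos"]),a.shape)
f=lambda im,x,y,w,h,W,H:cv2.resize(im[y:y+h,x:x+w],(W,H),interpolation=cv2.INTER_CUBIC)
r1=np.hstack([f(a,245,185,60,45,400,300),f(b,225,170,44,33,400,300)])
r2=np.hstack([f(a,295,160,64,48,400,300),f(b,304,180,68,72,283,300),np.zeros((300,117,3),np.uint8)])
cv2.imwrite('pics/c0.png',np.vstack([r1,r2]))
E
```

```text
[ 50.88984014 328.1080036 ] (384, 512, 3)
```

View pics/c0.png

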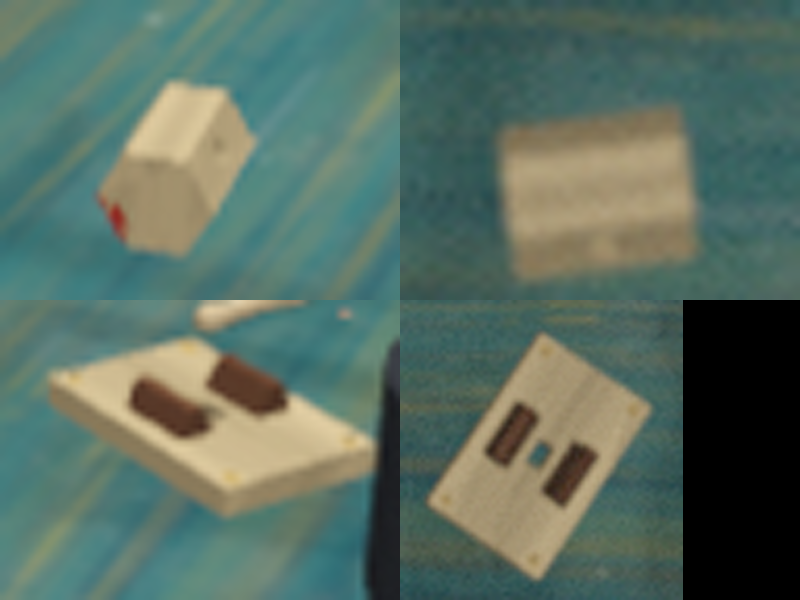

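```bash
cat >> h.py <<'E'
def blob(m,x,y,w,h):
    q=np.zeros_like(m); q[y:y+h,x:x+w]=m[y:y+h,x:x+w]
    cs=cv2.findContours(q,cv2.RETR_EXTERNAL,cv2.CHAIN_APPROX_NONE)[0]
    return max(cs,key=cv2.contourArea)
def rect(n,c,z):
    r=cv2.minAreaRect(c); B=np.array([pt(n,u,v,z)[:2] for u,v in cv2.boxPoints(r)])
    e=[B[1]-B[0],B[2]-B[1]]; e.sort(key=np.linalg.norm); l=e[1]
    return B.mean(0).round(4),[round(float(np.linalg.norm(k)),4) for k in e],round(float(np.degrees(np.arctan2(l[1],l[0])))%180,1)
E
python3 - <<'E'
from h import *
b=cv2.imread('pics/t0.png');a=cv2.imread('pics/s0.png')
hsv=cv2.cvtColor(b,cv2.COLOR_BGR2HSV)
ply=((hsv[...,0]<28)&(hsv[...,2]>85)).astype(np.uint8)
c=blob(ply,225,170,44,33);print('block',rect("top",c,.022),cv2.boundingRect(c))
c=blob(ply|(hsv[...,0]<28).astype(np.uint8),304,180,68,72);print('cradle',rect("top",c,.016))
sub=hsv[207:227,327:347];print(sub[:,:,0])
dk=(hsv[...,2]<50).astype(np.uint8)
c=blob(dk,130,180,30,30);(u,v),r=cv2.minEnclosingCircle(c);print('knob',u,v,r,pt("top",u,v,.1))
ha=cv2.cvtColor(a,cv2.COLOR_BGR2HSV);c=blob((ha[...,2]<50).astype(np.uint8),205,240,25,25);print(cv2.boundingRect(c))
c=blob((hsv[...,0]<20).astype(np.uint8)&(hsv[...,1]>70),130,180,30,30);print('stand',rect("top",c,.06))
c=blob(ply,264,105,36,42);print('stone',rect("top",c,.017));print('eraser',pt("top",158,160,.012),'tin',pt("top",218,132,.037))
E
```

```text
block (array([ 0.5465, -0.0064]), [0.0491, 0.0621], 96.8) (236, 182, 21, 18)
cradle (array([ 0.4695, -0.2809]), [0.0998, 0.1536], 145.9)
[[20 20 18 14 16 13 12 10 12 18 19 19 20 20 20 20 19 20 19 21]
 [20 21 19 17 14  8 11 10 10 16 19 19 20 20 20 21 20 21 21 20]
 [19 20 18 12 10 12 10  9 11 15 19 21 21 21 20 20 19 19 20 20]
 [19 15 14 11 11  8 14 13 15 19 20 20 20 20 20 20 21 20 19 21]
 [18 16  9 13 11 13 13 13 17 19 20 20 20 20 21 19 20 21 20 20]
 [17 14  9 12 12 11 14 14 19 20 20 20 20 20 21 21 21 20 20 21]
 [10  9 13  9 10  9 11 19 19 20 21 19 21 19 20 20 21 21 20 20]
 [10 11 11  8 10 13 18 20 20 21 35 28 20 19 19 20 21 18 17 16]
 [12 11 12 11 13 16 18 21 20 36 87 90 36 21 19 19 20 16 15 17]
 [14 11 13 12 15 18 20 22 24 81 91 91 57 22 20 21 20 18 10 11]
 [10 13 11 13 16 21 21 22 60 88 88 80 21 19 21 19 16 15 12 12]
 [14 11 10 16 20 20 20 25 65 79 80 40 20 20 20 20 14 10 14  8]
 [20 17 15 18 21 20 19 22 24 47 43 22 20 20 19 17 11 13 12 14]
 [19 19 20 20 20 19 19 22 21 24 21 20 20 21 17 15 11 14 14 12]
 [19 19 20 19 21 20 20 21 20 20 20 21 20 18 16  9 10  9 10 10]
 [21 21 20 21 19 21 20 20 21 21 20 20 19 18 16 16 12 10 13 11]
 [20 21 20 20 19 21 21 21 20 20 20 19 18 13 10  9  9 13 11 12]
 [20 20 19 20 20 19 20 20 20 22 20 18 17 16 11 14 14 11 11 15]
 [20 21 20 21 20 20 20 21 20 20 19 15 14  9 14 15 12  8 14 17]
 [21 20 21 21 21 19 20 20 21 20 19 17 19 14  5 12 10 10 17 20]]
knob 140.8333282470703 193.5 3.2060022354125977 [0.52950695 0.29158298 0.1       ]
(213, 245, 10, 13)
stand (array([0.5283, 0.2901]), [0.0659, 0.0761], 79.0)
stone (array([ 0.749, -0.109]), [0.0416, 0.1113], 31.5)
eraser [0.64020398 0.26527217 0.012     ] tin [0.72369932 0.08042001 0.037     ]
```

```bash
python3 -m creep '[[2.5,-3.34,-0.7,0,0,2.1],[2.5,-3.34,-0.7,0,0,2.1],[2.5,-3.34,-0.7,0,0,2.1],[2.5,-3.34,-0.7,0,0,2.1],[2.5,-3.34,-0.7,0,0,2.1],[2.5,-3.34,-0.7,0,0,2.1],[2.5,-3.34,-0.7,0,0,2.1],[2.5,-3.34,-0.7,0,0,2.1]]' 1 && python3 -m creep '[[2.5,-3.34,-0.9,0,0,2.1],[2.5,-3.34,-0.9,0,0,2.1],[2.5,-3.34,-0.9,0,0,2.1],[2.5,-3.34,-0.9,0,0,2.1],[2.5,-3.34,-0.9,0,0,2.1],[2.5,-3.34,-0.9,0,0,2.1],[0,0,0,-0.6,5,0],[0,0,0,-0.6,5,0]]'; python3 - <<'E'
from h import *
from scipy.spatial.transform import Rotation as R
o=status.get_obs();M=R.from_quat(o["tool_rot"]).as_matrix();print(o["eef_pos"],M[:,1],M[:,2],o["joint_pos"])
E
```

```text
clock: 0.9
eef_pos: [0.3928, 0.1927, 0.1748]
tool_rot: [0.05, 0.999, -0.0, -0.0]
ft_force: [0.4, 0.5, -0.3]
grip_width: 0.0855
grasp_force: 0.0
clock: 1.7
eef_pos: [0.5418, -0.0078, 0.1209]
tool_rot: [-0.057, 0.994, -0.005, -0.09]
ft_force: [0.0, 1.0, -0.3]
grip_width: 0.0855
grasp_force: 0.0
[ 0.5418087  -0.0077697   0.12092944] [-1.14964762e-01  9.93369569e-01 -5.63631434e-05] [-0.1778633  -0.02064032 -0.98383872] [-0.00252666  0.53310948  0.1298373   1.34632547 -0.02109122 -0.11585043]
```

```bash
python3 -m creep '[[0.1,0.1,-4,0,0,0],[0,0,-4,0,0,0],[0,0,-2,0,0,0],[0,0,-1.7,0,0,0],[0,0,0,0,0,0]]' && python3 - <<'E'
from h import *
a=shot("scene");cv2.imwrite('pics/s1.png',cv2.resize(a[150:270,200:360],(800,600),interpolation=cv2.INTER_CUBIC));o=status.get_obs();print(o["eef_pos"],o["ft_force"])
E
```

```text
clock: 2.2
eef_pos: [0.5405, -0.0051, 0.0012]
tool_rot: [-0.059, 0.994, -0.005, -0.091]
ft_force: [0.2, -0.1, -0.3]
grip_width: 0.0853
grasp_force: 0.0
[ 0.54173682 -0.00507309  0.00284136] [ 0.69952809 -0.80717991  0.47723564]
```

View pics/s1.png

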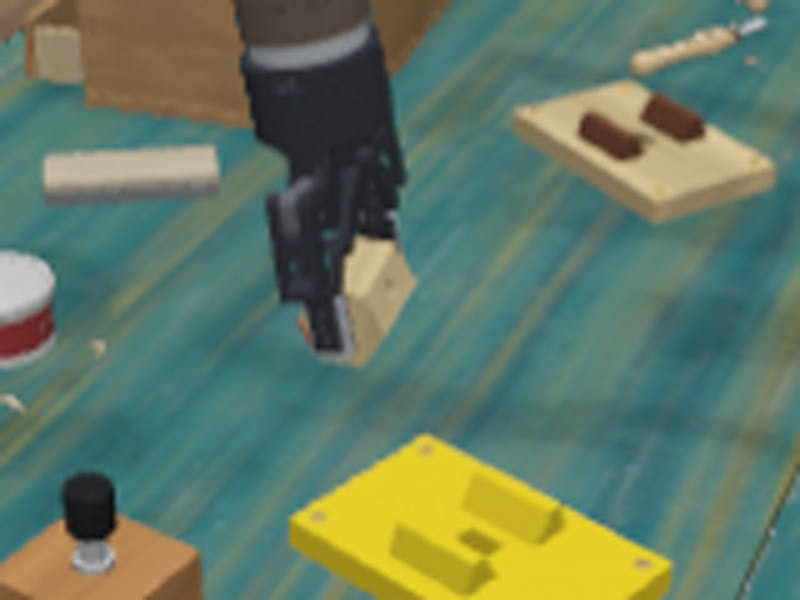

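The gripper straddles the block, with the near finger over its +y end at about (335,310) in the crop and the hole visible at (395,285). I'll close on it.

```bash
python3 -m creep '[[0,0,0,0,0,0],[0,0,0,0,0,0],[0,0,0,0,0,0],[0,0,0,0,0,0],[0,0,0,0,0,0]]' -1; cat > roll.py <<'E'
# increments for a 60 deg roll about the edge, TCP rigidly with block; args: h offset from centre
from h import *
from scipy.spatial.transform import Rotation as R
import sys
o=status.get_obs();M=R.from_quat(o["tool_rot"]).as_matrix();y=M[:,1]*[1,1,0];y/=np.linalg.norm(y)
u=-y if y[1]>0 else y; d=np.cross(u,[0,0,1]); p=o["eef_pos"]
c=np.array([float(sys.argv[1]),float(sys.argv[2]),.022])
P=c+.0127*d;P[2]=0
q0=p
print('tool z',M[:,2],'u',u,'tcp',p,'F',o["ft_force"],'lat offset along d (mm)',(p-c)@d*1e3)
for k in range(1,9):
    q=P+R.from_rotvec(u*np.radians(7.5*k)).apply(p-P); print(((q-q0)*100).round(2)); q0=q
print((u*7.5).round(2))
E
python3 roll.py 0.5465 -0.0064
```

```text
clock: 2.75
eef_pos: [0.5447, -0.005, 0.0058]
tool_rot: [-0.059, 0.995, -0.005, -0.086]
ft_force: [0.4, 0.7, 6.0]
grip_width: 0.0596
grasp_force: 65.3
tool z [-0.17033266 -0.02082566 -0.98516652] u [ 0.11815777 -0.99299483  0.        ] tcp [ 0.54470883 -0.00501844  0.00583164] F [0.43197634 0.70511284 5.97917094] lat offset along d (mm) 1.6153765665469235
[-0.09 -0.01  0.14]
[-0.1  -0.01  0.13]
[-0.12 -0.01  0.11]
[-0.13 -0.02  0.1 ]
[-0.14 -0.02  0.08]
[-0.15 -0.02  0.06]
[-0.16 -0.02  0.04]
[-0.16 -0.02  0.02]
[ 0.89 -7.45  0.  ]
```

```bash
python3 -m creep '[[0,0,0.3,0,0,0],[0,0,0,0,0,0]]' && python3 -m creep '[[-0.1,0,0.15,0.89,-7.45,0],[-0.1,0,0.13,0.89,-7.45,0],[-0.12,-0.02,0.11,0.89,-7.45,0],[-0.13,-0.02,0.1,0.89,-7.45,0],[-0.14,-0.02,0.08,0.89,-7.45,0],[-0.15,-0.02,0.06,0.89,-7.45,0],[-0.16,-0.02,0.04,0.89,-7.45,0],[-0.16,-0.02,0.02,0.89,-7.45,0]]' && python3 -m creep '[[0,0,0,0,0,0],[0,0,0,0,0,0]]'; python3 - <<'E'
from h import *
a=shot("scene");cv2.imwrite('pics/s2.png',cv2.resize(a[150:270,200:360],(800,600),interpolation=cv2.INTER_CUBIC));o=status.get_obs();print(o["eef_pos"],o["tool_rot"],o["ft_force"],o["ft_torque"],o["grasp_force"])
E
```

```text
clock: 2.95
eef_pos: [0.543, -0.0051, 0.0074]
tool_rot: [-0.059, 0.994, -0.005, -0.088]
ft_force: [0.3, 0.0, -1.8]
grip_width: 0.059
grasp_force: 65.0
clock: 3.75
eef_pos: [0.537, -0.006, 0.0122]
tool_rot: [-0.055, 0.927, 0.023, 0.371]
ft_force: [-2.3, 1.5, 6.2]
grip_width: 0.0593
grasp_force: 67.0
clock: 3.95
eef_pos: [0.5369, -0.0061, 0.0118]
tool_rot: [-0.054, 0.927, 0.023, 0.369]
ft_force: [-21.1, -2.0, 34.3]
grip_width: 0.0597
grasp_force: 70.9
[ 0.53695152 -0.00605991  0.01183034] [-0.05451732  0.92745809  0.02279052  0.36922885] [-21.34928742  -1.27831884  34.06810244] [ 0.29970336 -0.58948629  0.23005245] 70.74517928929708
```

View pics/s2.png

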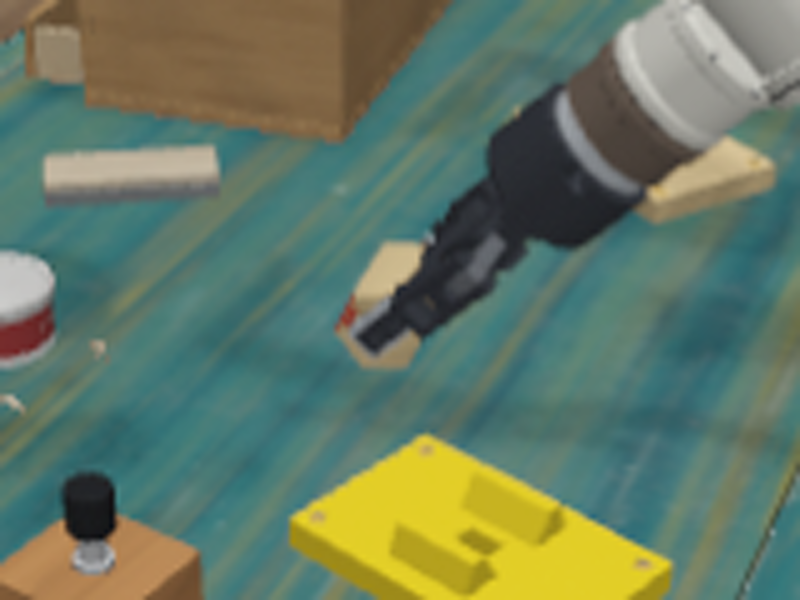

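```bash
python3 -m creep '[[-0.1,0,0.15,0,0,0],[0,0,0,0,0,0]]' && python3 -m creep '[[0,0,0,0,0,0],[0,0,0,0,0,0],[0,0,0,0,0,0],[0,0,0,0,0,0]]' 1
```

```text
clock: 4.2
eef_pos: [0.5366, -0.0062, 0.012]
tool_rot: [-0.054, 0.928, 0.023, 0.368]
ft_force: [-8.9, -1.6, 15.3]
grip_width: 0.0593
grasp_force: 67.6
clock: 4.6
eef_pos: [0.5358, -0.0063, 0.0097]
tool_rot: [-0.054, 0.929, 0.022, 0.366]
ft_force: [-0.1, 0.2, 0.0]
grip_width: 0.0858
grasp_force: 0.0
```

```bash
python3 -m creep '[[-0.2,0,1,-0.78,6.57,0],[-0.2,0,1,-0.78,6.57,0],[-0.2,0,0,-0.78,6.57,0],[-0.2,0,0,-0.78,6.57,0],[-0.2,0,0,-0.78,6.57,0],[-0.2,0,0,-0.78,6.57,0],[-0.2,0,0,-0.78,6.57,0],[-0.2,0,0,-0.78,6.57,0]]' && python3 -m creep '[[0,0,0,0,0,0]]'; python3 - <<'E'
from h import *
a=shot("scene","s3r.png");cv2.imwrite('pics/s3.png',cv2.resize(a[190:250,240:320],(800,600),interpolation=cv2.INTER_CUBIC));o=status.get_obs();print(o["eef_pos"],o["tool_rot"],o["ft_force"])
E
```

```text
clock: 5.4
eef_pos: [0.5235, -0.0064, 0.0217]
tool_rot: [-0.058, 0.997, -0.003, -0.052]
ft_force: [1.2, 0.0, -1.0]
grip_width: 0.0852
grasp_force: 0.0
clock: 5.5
eef_pos: [0.5259, -0.0061, 0.0199]
tool_rot: [-0.058, 0.997, -0.002, -0.051]
ft_force: [0.1, -0.4, -0.2]
grip_width: 0.0851
grasp_force: 0.0
[ 0.52453445 -0.00623317  0.01969834] [-0.05780668  0.99705977 -0.00237684 -0.05024498] [-0.1361606  -0.11951815 -0.192556  ]
```

View pics/s3.png

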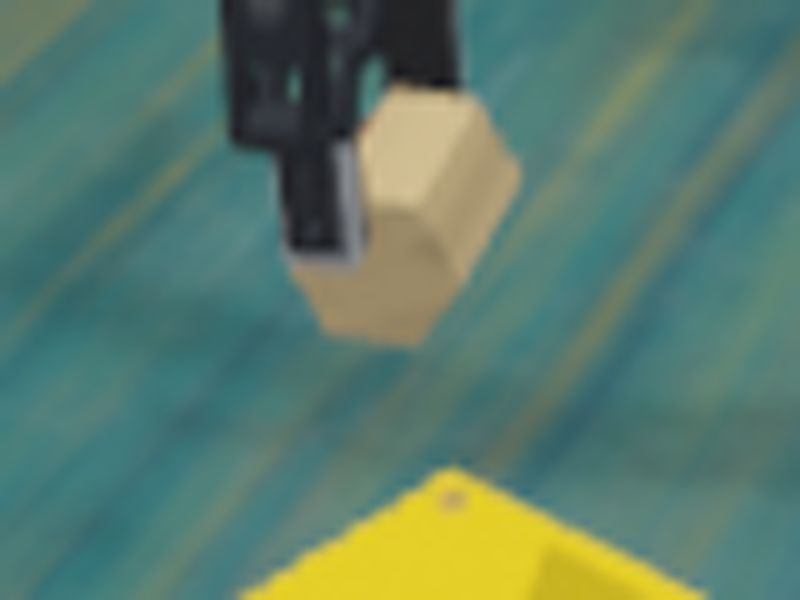

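```bash
python3 - <<'E'
from h import *
a=pt("scene",272.4,223.6,0);b=pt("scene",281.7,224.6,0);m=(a+b)/2
ax=np.array([np.cos(np.radians(96.8)),np.sin(np.radians(96.8)),0]);print(a,b,np.linalg.norm(a-b),m-.03*ax)
t=pt("scene",280.5,210.5,.044);t2=pt("scene",287.5,199,.044);print(t,t2)
E
```

```text
[0.52766344 0.02704731 0.        ] [0.50289943 0.02117491 0.        ] 0.025450759453095283 [ 0.51883355 -0.00567786  0.        ]
[0.50623751 0.02273887 0.044     ] [ 0.51341652 -0.0427522   0.044     ]
```

```bash
python3 -m creep '[[-0.35,0,-0.7,-0.5,4.2,0],[-0.3,0,-0.7,0,0,0],[0,0,0,0,0,0]]' && python3 -m creep '[[0,0,0,0,0,0],[0,0,0,0,0,0],[0,0,0,0,0,0],[0,0,0,0,0,0],[0,0,0,0,0,0]]' -1; python3 roll.py 0.520 -0.0065
```

```text
clock: 5.85
eef_pos: [0.5144, -0.0065, 0.0057]
tool_rot: [-0.057, 0.994, -0.004, -0.088]
ft_force: [0.7, 0.4, -0.5]
grip_width: 0.0854
grasp_force: 0.0
clock: 6.35
eef_pos: [0.517, -0.0066, 0.008]
tool_rot: [-0.057, 0.995, -0.005, -0.086]
ft_force: [-0.8, -0.3, 5.7]
grip_width: 0.0592
grasp_force: 65.4
tool z [-0.17138196 -0.01943434 -0.98501296] u [ 0.11484398 -0.99338354 -0.        ] tcp [ 0.51704223 -0.00656737  0.0079978 ] F [-0.79835467 -0.31041075  5.747943  ] lat offset along d (mm) 2.945936562044594
[-0.11 -0.01  0.12]
[-0.13 -0.01  0.1 ]
[-0.14 -0.02  0.09]
[-0.15 -0.02  0.07]
[-0.16 -0.02  0.05]
[-0.16 -0.02  0.03]
[-0.16 -0.02  0.01]
[-0.16 -0.02 -0.02]
[ 0.86 -7.45 -0.  ]
```

```bash
python3 -m creep '[[0,0,0.25,0,0,0],[0,0,0,0,0,0],[-0.07,-0.01,0.09,0.57,-4.97,0],[-0.08,-0.01,0.08,0.57,-4.97,0],[-0.09,-0.01,0.07,0.57,-4.97,0],[-0.09,-0.01,0.06,0.57,-4.97,0],[-0.1,-0.01,0.06,0.57,-4.97,0],[-0.1,-0.01,0.05,0.57,-4.97,0]]' && python3 -m creep '[[-0.1,-0.01,0.04,0.57,-4.97,0],[-0.11,-0.01,0.03,0.57,-4.97,0],[-0.11,-0.01,0.02,0.57,-4.97,0],[-0.11,-0.01,0.01,0.57,-4.97,0],[-0.11,-0.01,0,0.57,-4.97,0],[-0.11,-0.01,0,0.57,-4.97,0],[0,0,0,0,0,0]]'; python3 -c "
from h import *
o=status.get_obs();print(o['ft_force'],o['ft_torque'])"
```

```text
clock: 7.15
eef_pos: [0.5108, -0.007, 0.0138]
tool_rot: [-0.057, 0.983, 0.01, 0.175]
ft_force: [-0.0, -0.6, -2.4]
grip_width: 0.0594
grasp_force: 64.8
clock: 7.85
eef_pos: [0.535, -0.0131, 0.02]
tool_rot: [-0.054, 0.91, 0.027, 0.409]
ft_force: [-1.4, 0.1, -2.4]
grip_width: 0.0589
grasp_force: 65.5
[-1.44511277  0.08676699 -2.40190571] [-0.13949643  1.11495288 -0.02084587]
```

```bash
python3 - <<'E'
from h import *
o=status.get_obs();print(o['joint_pos'],o["eef_pos"])
a=shot("scene");cv2.imwrite('pics/s4.png',cv2.resize(a[170:250,220:326],(795,600),interpolation=cv2.INTER_CUBIC))
E
```

```text
[-0.13240818  0.46812576 -1.08488356 -0.81125358  0.19110532 -0.16618255] [ 0.53502396 -0.01310134  0.01995427]
```

View pics/s4.png

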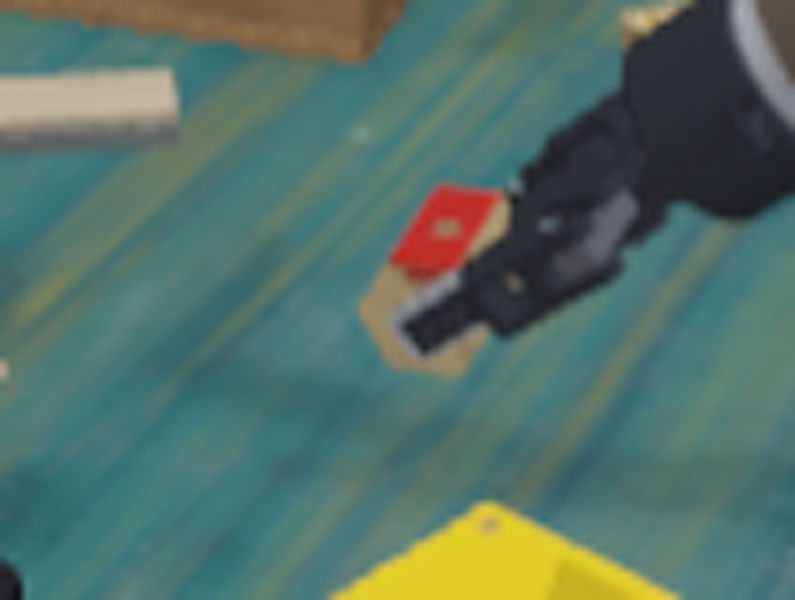

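```bash
python3 -m creep '[[0.1,0,-0.3,0,0,0],[0.1,0,-0.3,0,0,0],[0,0,0,0,0,0]]'; python3 -c "
from h import *
o=status.get_obs();print(o['joint_pos'],o['eef_pos'],o['tool_rot'])"
```

```text
clock: 8.2
eef_pos: [0.5358, -0.0121, 0.015]
tool_rot: [-0.055, 0.91, 0.027, 0.409]
ft_force: [-0.3, 0.2, -1.5]
grip_width: 0.0594
grasp_force: 65.5
[-0.12999599  0.48863865 -1.0853257  -0.83216542  0.19050842 -0.16556259] [ 0.53582059 -0.01209033  0.01503262] [-0.05450053  0.91034375  0.02707715  0.4093541 ]
```

```bash
python3 -m creep '[[0.05,0,-0.2,0,0,0],[0,0,0,0,0,0],[0,0,0,0,0,0]]';python3 -m creep '[[0.05,0,-0.15,0,0,0],[0,0,0,0,0,0],[0,0,0,0,0,0]]'
```

```text
clock: 8.5
eef_pos: [0.5367, -0.0123, 0.0133]
tool_rot: [-0.054, 0.91, 0.027, 0.41]
ft_force: [-0.5, -0.2, -1.7]
grip_width: 0.0593
grasp_force: 65.5
clock: 8.8
eef_pos: [0.5372, -0.0124, 0.0116]
tool_rot: [-0.054, 0.91, 0.027, 0.41]
ft_force: [0.4, 1.1, -2.3]
grip_width: 0.0593
grasp_force: 65.5
```

```bash
python3 -m creep '[[0.05,0,-0.2,0,0,0],[0,0,0,0,0,0],[0,0,0,0,0,0]]';python3 -m creep '[[0.03,0,-0.15,0,0,0],[0,0,0,0,0,0],[0,0,0,0,0,0]]'
```

```text
clock: 9.1
eef_pos: [0.5389, -0.0123, 0.0112]
tool_rot: [-0.055, 0.909, 0.027, 0.412]
ft_force: [-2.8, 0.1, 5.4]
grip_width: 0.0594
grasp_force: 66.4
clock: 9.4
eef_pos: [0.54, -0.0123, 0.0112]
tool_rot: [-0.055, 0.909, 0.027, 0.413]
ft_force: [-6.5, 1.0, 12.3]
grip_width: 0.0593
grasp_force: 67.2
```

```bash
python3 -m creep '[[0,0,0,0,0,0],[0,0,0,0,0,0],[0,0,0,0,0,0],[0,0,0,0,0,0]]' 1; python3 -m creep '[[0,0,0.5,-0.7,6,0],[-0.2,0,1,-0.7,6,0],[-0.3,0,1.5,-0.7,6,0],[-0.4,0,2,-0.7,6,0],[-0.4,0,2,-0.7,6,0],[-0.4,0,2,-0.7,6,0],[-0.4,0,2,-0.7,6,0],[-0.4,0,2,-0.7,6,0]]'; python3 - <<'E'
from h import *
o=status.get_obs();print(o['joint_pos'],o["eef_pos"])
a=shot("scene","s5r.png");b=shot("top","t5r.png")
x=cv2.resize(a[170:250,220:326],(397,300),interpolation=cv2.INTER_CUBIC);y=cv2.resize(b[165:225,210:290],(400,300),interpolation=cv2.INTER_CUBIC)
cv2.imwrite('pics/s5.png',np.hstack([x,y]))
for n,i in(("scene",a),("top",b)):
    h=cv2.cvtColor(i,cv2.COLOR_BGR2HSV);m=(((h[...,0]<6)|(h[...,0]>174))&(h[...,1]>140)).astype(np.uint8)
    r=(240,180,60,50) if n=="scene" else (220,165,60,50)
    try:c=blob(m,*r);print(n,cv2.contourArea(c),rect(n,c,.044),cv2.boundingRect(c))
    except Exception as e:print(n,e)
E
```

```text
clock: 9.8
eef_pos: [0.5381, -0.0124, 0.0081]
tool_rot: [-0.054, 0.91, 0.027, 0.41]
ft_force: [0.4, 0.9, -0.5]
grip_width: 0.0852
grasp_force: 0.0
clock: 10.6
eef_pos: [0.5198, -0.0128, 0.1167]
tool_rot: [-0.057, 0.996, 0.008, 0.067]
ft_force: [0.7, -0.1, -0.9]
grip_width: 0.0855
grasp_force: 0.0
[-0.04095858  0.26520925 -0.28779199  0.88568104  0.02806234 -0.15395906] [ 0.51981161 -0.01277971  0.11672817]
scene 81.0 (array([ 0.5292, -0.0101]), [0.0305, 0.0711], 96.1) (271, 198, 14, 12)
top max() iterable argument is empty
```

View pics/s5.png

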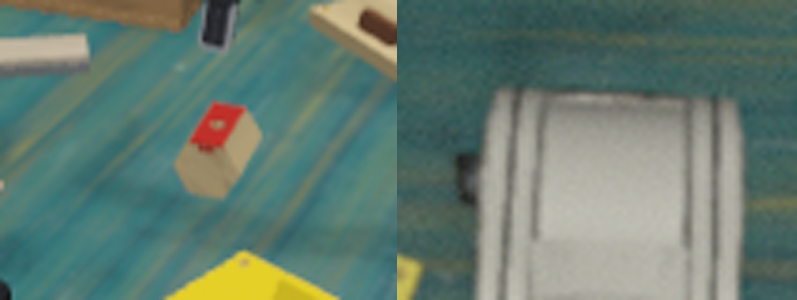

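```bash
python3 -m creep '[[0.3,0.1,-2,-0.9,7.6,0],[0.3,0.1,-2,0,0,0],[0.3,0.1,-2,0,0,0],[0,0,0,0,0,0],[0,0,0,0,0,0]]'; python3 - <<'E'
from h import *
from scipy.spatial.transform import Rotation as R
o=status.get_obs();M=R.from_quat(o["tool_rot"]).as_matrix();print(o["eef_pos"],M[:,1],M[:,2],np.degrees(np.arctan2(M[1,1],M[0,1])))
E
```

```text
clock: 11.2
eef_pos: [0.5279, -0.0098, 0.054]
tool_rot: [-0.057, 0.998, 0.004, 0.001]
ft_force: [0.2, -0.4, 1.4]
grip_width: 0.0855
grasp_force: 0.0
[ 0.52789586 -0.00980616  0.05398786] [-0.11403574  0.99344821  0.00751699] [ 0.00139167  0.00772608 -0.99996919] 96.54819669319915
```

Descend, grip, lift.

```bash
python3 -m creep '[[0.1,0,-2,0,0,0],[0,0,-1.5,0,0,0],[0,0,-1.1,0,0,0],[0,0,0,0,0,0]]' && python3 -m creep '[[0,0,0,0,0,0],[0,0,0,0,0,0],[0,0,0,0,0,0],[0,0,0,0,0,0],[0,0,0,0,0,0]]' -1
```

```text
clock: 11.6
eef_pos: [0.5293, -0.0098, 0.0086]
tool_rot: [-0.057, 0.998, 0.004, 0.001]
ft_force: [-0.6, -0.4, -0.3]
grip_width: 0.0854
grasp_force: 0.0
clock: 12.1
eef_pos: [0.5317, -0.0099, 0.0106]
tool_rot: [-0.057, 0.998, 0.003, 0.004]
ft_force: [-0.8, -0.5, 5.9]
grip_width: 0.0591
grasp_force: 66.2
```

```bash
python3 -m creep '[[0,0,2,0,0,0],[0,0,3,0,0,0],[0,0,3,0,0,0],[0,0,0,0,0,0]]'; python3 - <<'E'
from h import *
b=cv2.imread('pics/t0.png').astype(np.float32);B=cv2.resize(b,None,fx=8,fy=8,interpolation=cv2.INTER_CUBIC)
h=cv2.cvtColor(np.clip(B,0,255).astype(np.uint8),cv2.COLOR_BGR2HSV)
f=lambda u:(u+.5)/8-.5
def ctr(m,x,y,w,hh,z):
    c=blob(m.astype(np.uint8),x*8,y*8,w*8,hh*8);r=cv2.minAreaRect(c)
    P=np.array([pt("top",f(u),f(v),z)[:2] for u,v in cv2.boxPoints(r)]);return P.mean(0),np.linalg.norm(P[1]-P[0]),np.linalg.norm(P[2]-P[1]),P[1]-P[0]
print('slot',ctr((h[...,0]>45)&(h[...,0]<110),333,210,10,12,.016))
k=(h[...,2]<105)&(h[...,0]<17)
a=ctr(k,318,202,17,24,.028);c=ctr(k,332,211,17,24,.028);print(a,c,(a[0]+c[0])/2)
E
python3 - <<'E'
from h import *
a=shot("scene","s6r.png");o=status.get_obs();print(o["eef_pos"],o["grasp_force"],o["joint_pos"])
E
```

```text
clock: 12.5
eef_pos: [0.5334, -0.0097, 0.0933]
tool_rot: [-0.057, 0.998, 0.003, 0.006]
ft_force: [0.9, -0.1, -1.3]
grip_width: 0.0596
grasp_force: 65.7
slot (array([ 0.4699988 , -0.28156103]), np.float64(0.015694721657860997), np.float64(0.009591571479904946), array([ 0.01276669, -0.00912885]))
(array([ 0.48372329, -0.25983816]), np.float64(0.044525176008210925), np.float64(0.019417933826442052), array([ 0.03672888, -0.02516904])) (array([ 0.45657955, -0.30039946]), np.float64(0.04464078063609427), np.float64(0.01922726347472909), array([ 0.03702059, -0.02494544])) [ 0.47015142 -0.28011881]
[ 0.53199388 -0.00970108  0.09115691] 65.68353061331436 [-0.02270702  0.39919839 -0.15500869  1.00839985  0.00784317 -0.13718797]
```

```bash
python3 -m creep '[[-0.78,-3.42,0.2,0,0,6.15],[-0.78,-3.42,0.2,0,0,6.15],[-0.78,-3.42,0,0,0,6.15],[-0.78,-3.42,0,0,0,6.15],[-0.78,-3.42,0,0,0,6.15],[-0.78,-3.42,0,0,0,6.15],[-0.78,-3.42,0,0,0,6.15],[-0.78,-3.42,0,0,0,6.15]]' && python3 -m creep '[[0,0,0,0,0,0],[0,0,0,0,0,0]]'; python3 - <<'E'
from h import *
from scipy.spatial.transform import Rotation as R
a=shot("scene","s7r.png");o=status.get_obs();M=R.from_quat(o["tool_rot"]).as_matrix();print(o["eef_pos"],M[:,2],np.degrees(np.arctan2(M[1,1],M[0,1])),o["joint_pos"])
h=cv2.cvtColor(a,cv2.COLOR_BGR2HSV);m=(((h[...,0]<6)|(h[...,0]>174))&(h[...,1]>140)).astype(np.uint8)
u,v=proj("scene",[.47,-.2837,.1]);print(u,v)
c=blob(m,int(u)-25,int(v)-25,50,50);z=o["eef_pos"][2]+.0114+.022;print(z,cv2.contourArea(c),rect("scene",c,z),cv2.boundingRect(c))
cv2.imwrite('pics/s7.png',cv2.resize(a[int(v)-40:int(v)+50,int(u)-60:int(u)+60],(800,600),interpolation=cv2.INTER_CUBIC))
E
```

```text
clock: 13.35
eef_pos: [0.4662, -0.2839, 0.0912]
tool_rot: [-0.47, 0.883, 0.006, -0.001]
ft_force: [1.4, -0.9, -2.1]
grip_width: 0.0592
grasp_force: 65.6
clock: 13.55
eef_pos: [0.4665, -0.2833, 0.0914]
tool_rot: [-0.466, 0.885, 0.006, -0.0]
ft_force: [-0.3, 0.3, -2.7]
grip_width: 0.0592
grasp_force: 65.7
[ 0.46678578 -0.28256975  0.09163926] [-0.00587349  0.00984184 -0.99993432] 145.6891659669053 [-0.54732     0.43579928 -0.09541633  1.04971823  0.00534762 -1.51928135]
329.75869286281613 152.4881751776124
0.12503925811221533 14.5 (array([ 0.4735, -0.2907]), [0.0261, 0.0491], 145.0) (325, 142, 11, 7)
```

View pics/s7.png

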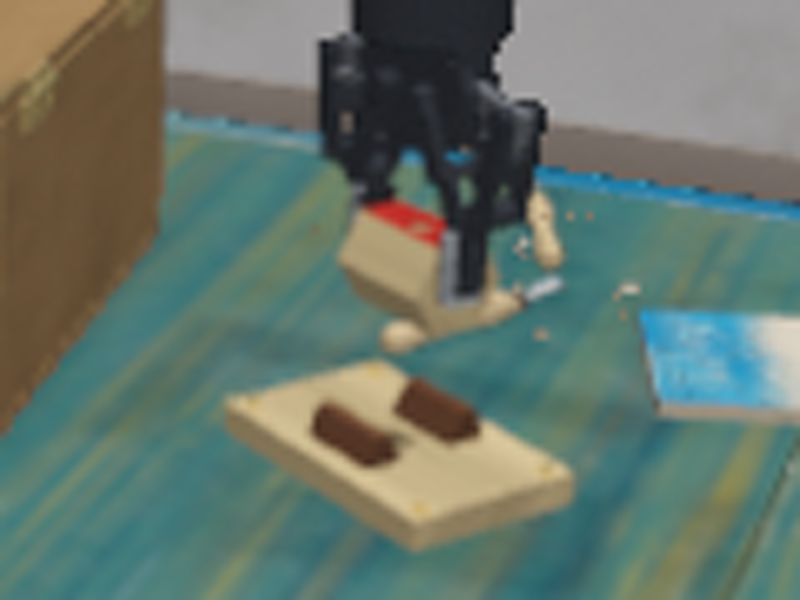

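```bash
python3 - <<'E'
from h import *
P=np.array([pt("scene",269+x/6.667-.4,112+y/6.667-.4,.016)[:2] for x,y in((225,402),(380,362),(574,470),(415,520))])
print(P,P.mean(0),[np.linalg.norm(P[i]-P[i-1]) for i in range(4)])
a=cv2.imread('pics/s7r.png');A=cv2.resize(a,None,fx=4,fy=4,interpolation=cv2.INTER_CUBIC);h=cv2.cvtColor(A,cv2.COLOR_BGR2HSV)
k=((h[...,2]<115)&(h[...,0]<15)&(h[...,1]>90)).astype(np.uint8)
for x,y,w,hh in((315,171,14,12),(328,168,14,11)):
    c=blob(k,x*4,y*4,w*4,hh*4);b=cv2.boundingRect(c);print(np.array(b)/4,pt("scene",*((c.mean((0,1))+.5)/4-.5),.024))
E
```

```text
[[ 0.55852353 -0.28213104]
 [ 0.50296716 -0.36057718]
 [ 0.38114529 -0.27942778]
 [ 0.43483216 -0.19895768]] [ 0.46936703 -0.28027342] [np.float64(0.14905489883232553), np.float64(0.09612651820507906), np.float64(0.14637552082401503), np.float64(0.0967352943694314)]
[316.   173.    12.25   9.  ] [ 0.48301914 -0.25373707  0.024     ]
[328.5  169.    12.25   9.  ] [ 0.45485153 -0.29757847  0.024     ]
```

```bash
python3 -m creep '[[0.45,0.3,-2,0,0,0],[0,0,-2,0,0,0],[0,0,-1,0,0,0],[0,0,0,0,0,0],[0,0,0,0,0,0]]'; python3 -m creep '[[0,0,-0.4,0,0,0],[0,0,-0.3,0,0,0],[0,0,0,0,0,0],[0,0,0,0,0,0]]'; python3 - <<'E'
from h import *
a=shot("scene","s8r.png")
cv2.imwrite('pics/s8.png',cv2.resize(a[140:200,290:370],(800,600),interpolation=cv2.INTER_CUBIC))
E
```

```text
clock: 14.1
eef_pos: [0.4726, -0.2797, 0.0432]
tool_rot: [-0.468, 0.884, 0.004, 0.0]
ft_force: [0.6, 0.1, -0.9]
grip_width: 0.0591
grasp_force: 65.7
clock: 14.5
eef_pos: [0.4724, -0.2805, 0.0363]
tool_rot: [-0.467, 0.884, 0.004, 0.0]
ft_force: [-0.4, -0.3, -1.4]
grip_width: 0.0593
grasp_force: 65.7
```

View pics/s8.png

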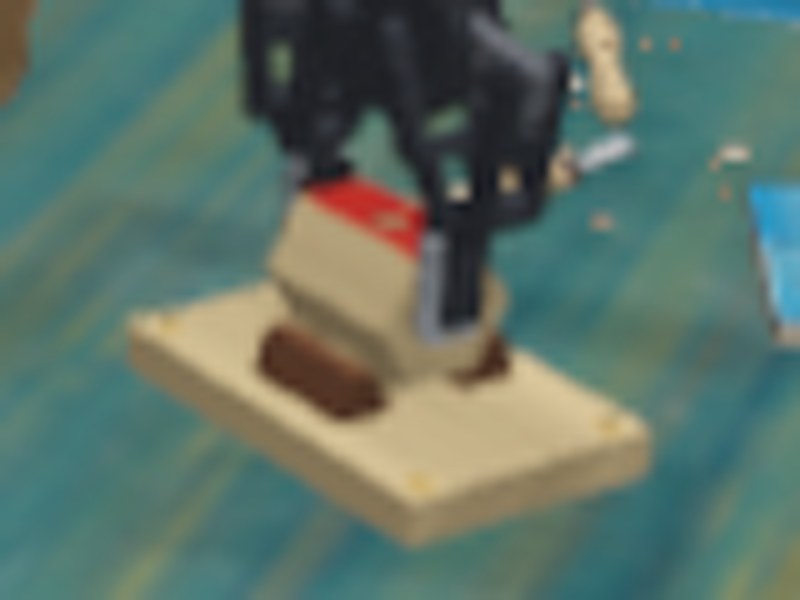

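The block hangs centred above the trough, about 1 cm up, with the red face up at (370,210) in the crop. I've used all 10 picture views, so I'll measure numerically from here.

```bash
python3 -m creep '[[0,0,-0.3,0,0,0],[0,0,-0.3,0,0,0],[0,0,0,0,0,0],[0,0,0,0,0,0]]'; python3 -m creep '[[0,0,-0.3,0,0,0],[0,0,0,0,0,0],[0,0,0,0,0,0]]'
```

```text
clock: 14.95
eef_pos: [0.4722, -0.2803, 0.0299]
tool_rot: [-0.468, 0.884, 0.004, 0.0]
ft_force: [0.4, 0.7, -1.1]
grip_width: 0.0593
grasp_force: 65.7
clock: 15.25
eef_pos: [0.4723, -0.2803, 0.027]
tool_rot: [-0.468, 0.884, 0.004, 0.0]
ft_force: [-0.8, -1.1, -2.1]
grip_width: 0.0596
grasp_force: 65.7
```

```bash
python3 -m creep '[[0,0,-0.2,0,0,0],[0,0,0,0,0,0],[0,0,0,0,0,0]]'; python3 -c "
from h import *
print(status.get_obs()['ft_force'])"
```

```text
clock: 15.55
eef_pos: [0.4725, -0.2805, 0.0266]
tool_rot: [-0.468, 0.884, 0.004, 0.001]
ft_force: [-2.5, 1.5, 7.7]
grip_width: 0.0593
grasp_force: 66.5
[-2.51955966  1.4630546   7.72495588]
```

```bash
python3 -m creep '[[0,0,0,0,0,0],[0,0,0,0,0,0],[0,0,0,0,0,0],[0,0,0,0,0,0],[0,0,0,0,0,0]]' 1; python3 -m creep '[[0,0,1,0,0,0],[0,0,3,0,0,0],[-0.5,2,4,0,0,0],[-0.5,3,3,0,0,0],[0,4.5,1,0,0,0],[0,4.5,0,0,0,0],[0,4.5,0,0,0,0],[0,4.5,0,0,0,0]]'; python3 - <<'E'
from h import *
from scipy.spatial.transform import Rotation as R
for n in("scene","top"):
    i=shot(n,n+"9.png");A=cv2.resize(i,None,fx=4,fy=4,interpolation=cv2.INTER_CUBIC);h=cv2.cvtColor(A,cv2.COLOR_BGR2HSV)
    m=(((h[...,0]<7)|(h[...,0]>172))&(h[...,1]>120)).astype(np.uint8)
    u,v=proj(n,[.471,-.281,.06]);x,y=int(u*4)-80,int(v*4)-80
    try:
        c=blob(m,x,y,160,160);r=cv2.minAreaRect(c);B=(cv2.boxPoints(r)+.5)/4-.5
        hull=cv2.convexHull(c);M=cv2.moments(hull);cu,cv=((M["m10"]/M["m00"]+.5)/4-.5,(M["m01"]/M["m00"]+.5)/4-.5)
        print(n,cv2.contourArea(c)/16,'ctr',cu,cv,pt(n,cu,cv,.06),[pt(n,*q,.06)[:2].round(4) for q in B])
    except Exception as e:print(n,e)
o=status.get_obs();print(o["eef_pos"],o["joint_pos"])
E
```

```text
clock: 16.05
eef_pos: [0.4723, -0.2804, 0.025]
tool_rot: [-0.468, 0.884, 0.004, 0.0]
ft_force: [-0.6, 0.5, 0.5]
grip_width: 0.0856
grasp_force: 0.0
clock: 16.85
eef_pos: [0.4624, -0.0488, 0.1463]
tool_rot: [-0.467, 0.884, 0.004, 0.001]
ft_force: [0.6, 0.0, -0.1]
grip_width: 0.0858
grasp_force: 0.0
scene 48.625 ctr 329.2729766803841 164.76817558299038 [ 0.46754097 -0.27900991  0.06      ] [array([ 0.4926, -0.2783]), array([ 0.497 , -0.3136]), array([ 0.4415, -0.2798]), array([ 0.4385, -0.2465])]
top 157.71875 ctr 340.69779183311135 215.98415604590704 [ 0.47071729 -0.28336184  0.06      ] [array([ 0.4527, -0.2566]), array([ 0.5024, -0.2905]), array([ 0.489 , -0.3104]), array([ 0.4395, -0.2765])]
[ 0.46212838 -0.04581586  0.14607559] [-0.10465401  0.23145231 -0.23786099  1.10511864  0.00892981 -1.08524315]
```

```bash
python3 -m creep '[[0.85,4.22,0,0,0,0],[0.85,4.22,0,0,0,0],[0.85,4.22,0,0,0,0],[0.85,4.22,0,0,0,0],[0.85,4.22,0,0,0,0],[0.85,4.22,0,0,0,0],[0.85,4.22,0,0,0,0],[0.85,4.22,0,0,0,0]]'; python3 -m creep '[[0,0,0,0,0,0],[0,0,0,0,0,0]]'; python3 - <<'E'
from h import *
# knob in scene: dark blob, centroid ~ knob centre
a=cv2.imread('pics/s0.png');h=cv2.resize(cv2.cvtColor(a,cv2.COLOR_BGR2HSV)[...,2],None,fx=4,fy=4,interpolation=cv2.INTER_CUBIC)
c=blob((h<70).astype(np.uint8),205*4,240*4,100,100);b=cv2.boundingRect(c);print(np.array(b)/4)
u,v=((b[0]+b[2]/2)/4-.5,(b[1]+b[3]/2)/4-.5);print('scene knob',pt("scene",u,v,.089))
b=cv2.imread('pics/t0.png');h=cv2.resize(cv2.cvtColor(b,cv2.COLOR_BGR2HSV)[...,2],None,fx=4,fy=4,interpolation=cv2.INTER_CUBIC)
c=blob((h<55).astype(np.uint8),130*4,184*4,80,80);print(np.array(cv2.boundingRect(c))/4,cv2.minEnclosingCircle(c));(u,v),_=cv2.minEnclosingCircle(c);print('top',pt("top",(u+.5)/4-.5,(v+.5)/4-.5,.097))
print(status.get_obs()["eef_pos"])
E
```

```text
clock: 17.75
eef_pos: [0.5311, 0.2883, 0.1458]
tool_rot: [-0.467, 0.884, 0.004, 0.001]
ft_force: [1.0, 0.2, -0.7]
grip_width: 0.0856
grasp_force: 0.0
clock: 17.95
eef_pos: [0.5305, 0.2874, 0.145]
tool_rot: [-0.468, 0.884, 0.004, -0.0]
ft_force: [0.1, -0.7, -0.2]
grip_width: 0.0853
grasp_force: 0.0
[212.5  244.75  10.5   13.5 ]
scene knob [0.52982319 0.29851344 0.089     ]
[137.5  191.5    7.     5.75] ((563.5, 776.9285888671875), 13.845083236694336)
top [0.52872579 0.29325676 0.097     ]
[0.53045762 0.28742522 0.14498694]
```

```bash
python3 -m creep '[[-0.15,0.5,-2,0,0,0],[0,0,-2,0,0,0],[0,0,-2,0,0,0],[0,0,-1.3,0,0,0],[0,0,0,0,0,0],[0,0,0,0,0,0]]'; python3 -m creep '[[0,0,0,0,0,0],[0,0,0,0,0,0],[0,0,0,0,0,0],[0,0,0,0,0,0],[0,0,0,0,0,0],[0,0,0,0,0,0],[0,0,0,0,0,0],[0,0,0,0,0,0]]' -1
```

```text
clock: 18.55
eef_pos: [0.5292, 0.2914, 0.0727]
tool_rot: [-0.467, 0.884, 0.004, 0.0]
ft_force: [-0.0, 1.0, 0.9]
grip_width: 0.0857
grasp_force: 0.0
clock: 19.35
eef_pos: [0.5288, 0.2926, 0.0726]
tool_rot: [-0.468, 0.884, 0.004, 0.001]
ft_force: [-2.4, 0.6, 5.1]
grip_width: 0.0199
grasp_force: 58.7
```

```bash
python3 -m creep '[[0,0,1,0,0,0],[0,0,1.5,0,0,0],[0,0,2,0,0,0],[0,0,2,0,0,0],[0,0,2,0,0,0],[0,0,1.5,0,0,0],[0,0,0,0,0,0],[0,0,0,0,0,0]]'; python3 - <<'E'
from h import *
o=status.get_obs();print(o["eef_pos"],o["grip_width"],o["grasp_force"])
i=shot("scene","s10.png");h=cv2.cvtColor(i,cv2.COLOR_BGR2HSV)
e=o["eef_pos"]
for dz in(.019,0,-.018,-.04,-.064):print(dz,proj("scene",e+[0,0,dz]).round(1))
u,v=proj("scene",e+[0,0,-.04]).astype(int)
for r in range(v-32,v+26,3):print(r,' '.join('%d/%d/%d'%tuple(h[r,c]) for c in range(u-9,u+10,2)))
E
```

```text
clock: 20.15
eef_pos: [0.529, 0.292, 0.172]
tool_rot: [-0.467, 0.884, 0.004, 0.0]
ft_force: [0.3, 0.3, -0.9]
grip_width: 0.0199
grasp_force: 58.7
[0.52902861 0.29196198 0.17196416] 0.019932168732871278 58.6801937565906
0.019 [216. 207.]
0 [216.6 215.3]
-0.018 [217.2 223. ]
-0.04 [217.9 232.2]
-0.064 [218.6 241.9]
200 105/19/55 110/20/38 111/43/42 111/41/44 116/44/41 111/46/39 108/34/38 108/42/61 110/40/58 110/43/53
203 114/17/77 102/32/40 113/24/42 110/27/56 107/47/38 116/46/39 110/38/40 105/37/41 94/42/86 85/77/103
206 102/17/73 110/21/36 113/22/47 101/15/135 114/34/38 105/46/44 110/42/55 103/42/43 92/41/100 73/56/122
209 115/16/95 110/27/28 105/28/36 101/16/131 107/28/64 107/40/45 105/43/47 105/46/44 84/13/95 39/68/132
212 179/77/103 90/19/27 113/31/33 105/16/129 107/25/93 103/41/44 107/40/45 103/42/43 97/26/87 80/67/115
215 1/112/112 0/78/59 110/26/30 103/14/124 105/18/112 107/42/43 107/40/45 111/39/46 90/20/65 74/57/125
218 0/83/117 77/13/139 105/4/124 110/12/124 101/15/136 105/20/77 101/17/121 90/18/131 84/56/127 86/96/127
221 73/34/135 69/43/120 100/4/177 105/6/165 110/5/169 10
[... 665 characters left out ...]
05 91/129/111 92/133/111
242 75/67/118 83/84/115 91/123/112 92/139/110 120/4/136 105/8/124 91/131/109 92/134/112 91/134/114 91/144/113
245 89/111/117 92/130/116 92/115/115 91/115/113 91/107/117 91/112/118 90/130/122 91/141/121 90/137/121 89/126/123
248 92/151/113 92/126/105 93/142/104 91/141/112 91/122/117 90/117/120 91/133/121 90/131/123 90/120/125 89/125/124
251 92/132/110 92/145/109 90/131/109 81/63/117 15/122/175 15/128/182 19/77/149 90/121/122 88/108/125 86/98/125
254 91/140/111 79/63/113 15/122/175 15/134/187 15/133/190 16/134/190 15/134/181 15/136/180 15/128/176 15/110/165
257 16/126/176 15/135/187 15/134/190 15/133/190 15/136/187 15/137/179 15/137/179 15/136/180 15/135/180 15/136/182
```

```bash
python3 -m creep '[[-0.45,-4.4,0,0,0,0],[-0.45,-4.4,0,0,0,0],[-0.45,-4.4,0,0,0,0],[-0.45,-4.4,0,0,0,0],[-0.45,-4.4,0,0,0,0],[-0.45,-4.4,0,0,0,0],[-0.45,-4.4,0,0,0,0],[-0.45,-4.4,0,0,0,0]]'; python3 -m creep '[[-0.45,-4.4,0,0,0,0],[-0.45,-4.4,0,0,0,0],[-0.45,-4.4,0,0,0,0],[-0.45,-4.4,0,0,0,0],[-0.45,-4.4,0,0,0,0],[0,0,0,0,0,0],[0,0,0,0,0,0],[0,0,0,0,0,0]]'; python3 -c "
from h import *
o=status.get_obs();print(o['eef_pos'],o['tool_rot'])"
```

```text
clock: 21.0
eef_pos: [0.4915, -0.0615, 0.1709]
tool_rot: [-0.468, 0.884, 0.005, -0.001]
ft_force: [1.0, -0.1, -0.4]
grip_width: 0.0196
grasp_force: 58.7
clock: 21.8
eef_pos: [0.4698, -0.2786, 0.1711]
tool_rot: [-0.468, 0.884, 0.005, -0.0]
ft_force: [-1.0, 0.2, -0.6]
grip_width: 0.0201
grasp_force: 58.7
[ 0.46979213 -0.27864779  0.17112641] [-4.67850535e-01  8.83791514e-01  5.32887392e-03 -2.01009419e-04]
```

```bash
python3 -m creep '[[0.05,-0.5,-1.5,0,0,0],[0,0,-1.9,0,0,0],[0,0,0,0,0,0],[0,0,0,0,0,0],[0,0,0,0,0,0]]'; cat > chk.py <<'E'
from h import *
o=status.get_obs();e=o["eef_pos"];print(e)
i=shot("scene","chk.png");A=cv2.resize(i,None,fx=4,fy=4,interpolation=cv2.INTER_CUBIC);h=cv2.cvtColor(A,cv2.COLOR_BGR2HSV)
u,v=proj("scene",e+[0,0,-.0666]);print('pred tip',u,v,'pred hole',proj("scene",[.4709,-.2835,.06]))
m=(((h[...,0]<7)|(h[...,0]>172))&(h[...,1]>120)).astype(np.uint8)
c=blob(m,int(u*4)-80,int(v*4)-60,160,130);M=cv2.moments(cv2.convexHull(c));print('red hull ctr',(M["m10"]/M["m00"]+.5)/4-.5,(M["m01"]/M["m00"]+.5)/4-.5,M["m00"]/16)
g=(h[...,1]<45)&(h[...,2]>90)
for r in range(int(v)-22,int(v)+6,2):
    row=g[r*4+2,int(u*4)-32:int(u*4)+32];x=np.flatnonzero(row)
    print(r,(round((int(u*4)-32+x.mean()+.5)/4-.5,2),len(x)/4) if len(x) else None,end='; ')
E
python3 chk.py
```

```text
clock: 22.3
eef_pos: [0.4716, -0.2842, 0.1391]
tool_rot: [-0.468, 0.884, 0.004, 0.001]
ft_force: [-0.2, 0.4, -1.1]
grip_width: 0.02
grasp_force: 58.8
[ 0.47161835 -0.28421594  0.1391479 ]
pred tip 328.77531314685183 160.34320953496348 pred hole [328.67975472 164.06784831]
red hull ctr 329.0655848546315 164.62800033806624 61.625
138 (np.float64(328.38), 3.75); 140 (np.float64(330.28), 2.5); 142 (np.float64(331.12), 8.75); 144 (np.float64(328.88), 6.75); 146 (np.float64(329.12), 3.75); 148 (np.float64(328.88), 3.25); 150 (np.float64(328.75), 3.5); 152 (np.float64(329.75), 5.0); 154 (np.float64(328.62), 3.75); 156 (np.float64(328.25), 4.0); 158 (np.float64(330.46), 5.25); 160 (np.float64(325.69), 4.0); 162 (np.float64(334.62), 1.25); 164 (np.float64(334.12), 0.75);
```

```bash
python3 -m creep '[[-0.1,0.02,-0.5,0,0,0],[0,0,-0.5,0,0,0],[0,0,0,0,0,0],[0,0,0,0,0,0]]'; python3 -m creep '[[0,0,-0.3,0,0,0],[0,0,-0.3,0,0,0],[0,0,0,0,0,0],[0,0,0,0,0,0]]'
```

```text
clock: 22.75
eef_pos: [0.4697, -0.2845, 0.1279]
tool_rot: [-0.468, 0.884, 0.004, 0.0]
ft_force: [0.5, 0.4, -0.4]
grip_width: 0.0202
grasp_force: 58.8
clock: 23.15
eef_pos: [0.4699, -0.2848, 0.1221]
tool_rot: [-0.468, 0.884, 0.004, 0.0]
ft_force: [0.8, -0.6, -1.9]
grip_width: 0.02
grasp_force: 58.5
```

```bash
python3 -m creep '[[0,0,-0.3,0,0,0],[0,0,-0.3,0,0,0],[0,0,0,0,0,0],[0,0,0,0,0,0]]'; python3 -m creep '[[0,0,-0.4,0,0,0],[0,0,-0.4,0,0,0],[0,0,0,0,0,0],[0,0,0,0,0,0]]'
```

```text
clock: 23.55
eef_pos: [0.4696, -0.2844, 0.1158]
tool_rot: [-0.468, 0.884, 0.005, 0.0]
ft_force: [0.8, -0.7, -0.5]
grip_width: 0.0201
grasp_force: 58.6
clock: 23.95
eef_pos: [0.4696, -0.2844, 0.1078]
tool_rot: [-0.468, 0.884, 0.005, 0.0]
ft_force: [0.7, 0.1, -1.3]
grip_width: 0.0197
grasp_force: 58.8
```

Sliding freely inside the hole; continue to the collar.

```bash
python3 -m creep '[[0,0,-0.5,0,0,0],[0,0,-0.5,0,0,0],[0,0,-0.5,0,0,0],[0,0,0,0,0,0],[0,0,0,0,0,0]]'; python3 -m creep '[[0,0,-0.5,0,0,0],[0,0,-0.5,0,0,0],[0,0,-0.4,0,0,0],[0,0,0,0,0,0],[0,0,0,0,0,0]]'
```

```text
clock: 24.45
eef_pos: [0.4697, -0.2844, 0.0928]
tool_rot: [-0.468, 0.884, 0.005, 0.0]
ft_force: [0.9, 0.0, -1.0]
grip_width: 0.0201
grasp_force: 58.8
clock: 24.95
eef_pos: [0.4697, -0.2845, 0.0789]
tool_rot: [-0.468, 0.884, 0.004, 0.0]
ft_force: [0.1, 0.1, -0.1]
grip_width: 0.0199
grasp_force: 58.8
```

```bash
python3 -m creep '[[0,0,-0.4,0,0,0],[0,0,-0.15,0,0,0],[0,0,0,0,0,0],[0,0,0,0,0,0]]'; python3 -m creep '[[0,0,-0.15,0,0,0],[0,0,0,0,0,0],[0,0,0,0,0,0]]'
```

```text
clock: 25.35
eef_pos: [0.4698, -0.2845, 0.0736]
tool_rot: [-0.468, 0.884, 0.004, 0.0]
ft_force: [-0.3, -0.1, -0.1]
grip_width: 0.0203
grasp_force: 58.8
clock: 25.65
eef_pos: [0.4701, -0.2847, 0.0726]
tool_rot: [-0.468, 0.884, 0.004, 0.001]
ft_force: [-1.5, 0.1, 3.2]
grip_width: 0.0198
grasp_force: 59.2
```

```bash
python3 -m creep '[[0,0,0,0,0,0],[0,0,0,0,0,0],[0,0,0,0,0,0],[0,0,0,0,0,0],[0,0,0,0,0,0],[0,0,0,0,0,0]]' 1; python3 -m creep '[[0,0,1,0,0,0],[0,0,2,0,0,0],[0,0,3,0,0,0],[0,1,3,0,0,0],[0,4,1,0,0,0],[0,4,0,0,0,0],[0,4,0,0,0,0],[0,4,0,0,0,0]]'; python3 -m creep '[[0,4,0,0,0,0],[0,4,0,0,0,0],[0,0,0,0,0,0],[0,0,0,0,0,0]]';python3 - <<'E'
from h import *
for n in("scene","top"):
    i=shot(n,n+"11.png");A=cv2.resize(i,None,fx=4,fy=4,interpolation=cv2.INTER_CUBIC);h=cv2.cvtColor(A,cv2.COLOR_BGR2HSV)
    for nm,m,z in(("red",((h[...,0]<7)|(h[...,0]>172))&(h[...,1]>120),.06),("knob",h[...,2]<60,.089)):
        u,v=proj(n,[.4705,-.2835,z]);c=blob(m.astype(np.uint8),int(u*4)-50,int(v*4)-50,100,100)
        b=cv2.boundingRect(c);M=cv2.moments(cv2.convexHull(c));cu,cv=(M["m10"]/M["m00"]+.5)/4-.5,(M["m01"]/M["m00"]+.5)/4-.5
        print(n,nm,np.array(b)/4,M["m00"]/16,pt(n,cu,cv,z),rect(n,(c.astype(np.float32)+.5)/4-.5,z))
E
```

```text
clock: 26.25
eef_pos: [0.4698, -0.2846, 0.0721]
tool_rot: [-0.468, 0.884, 0.004, 0.0]
ft_force: [0.2, 1.0, -0.6]
grip_width: 0.0856
grasp_force: 0.0
clock: 27.05
eef_pos: [0.47, -0.1133, 0.1733]
tool_rot: [-0.467, 0.884, 0.004, 0.001]
ft_force: [0.7, 0.4, -0.6]
grip_width: 0.0852
grasp_force: 0.0
clock: 27.45
eef_pos: [0.4701, -0.0339, 0.1729]
tool_rot: [-0.469, 0.883, 0.004, 0.001]
ft_force: [1.0, 0.0, 0.4]
grip_width: 0.0857
grasp_force: 0.0
scene red [327.75 164.5    9.75   5.25] 28.0 [ 0.45422715 -0.26891799  0.06      ] (array([ 0.4556, -0.2703]), [0.0314, 0.0402], 143.1)
scene knob [316.75 143.     9.    16.5 ] 84.78125 [ 0.51809977 -0.32904649  0.089     ] (array([ 0.5095, -0.3152]), [0.0299, 0.1416], 107.7)
top red [332.25 206.5   17.    20.5 ] 167.625 [ 0.46986276 -0.28195308  0.06      ] (array([ 0.4701, -0.2821]), [0.0244, 0.0603], 146.3)
top knob [339.25 212.75   7.5    6.  ] 31.90625 [ 0.47172175 -0.28210384  0.089     ] (array([ 0.4721, -0.2822]), [0.0155, 0.0209], 98.5)
```

```bash
python3 - <<'E'
from h import *
i=cv2.imread('pics/scene11.png');h=cv2.cvtColor(i,cv2.COLOR_BGR2HSV)
for z in(.1,.089,.078,.06):print(z,proj("scene",[.47,-.2825,z]).round(1))
for r in range(144,172):print(r,' '.join('%3d/%3d/%3d'%tuple(h[r,c]) for c in range(322,337,2)))
E
```

```text
0.1 [329.6 152.6]
0.089 [329.4 155.8]
0.078 [329.2 159. ]
0.06 [328.9 164.2]
144 108/ 44/ 58 109/ 41/ 50  74/ 67/103  84/ 85/126  85/ 93/126  68/ 58/132  68/ 61/134  76/ 69/129
145 111/ 37/ 48  94/ 43/ 48  80/ 72/106  85/ 94/125  79/ 78/128  62/ 53/135  71/ 60/132  77/ 70/128
146  88/ 59/ 56  78/ 65/ 90  84/ 84/118  86/ 93/124  70/ 61/133  63/ 54/136  76/ 66/131  76/ 62/127
147  78/ 77/100  80/ 74/127  87/ 97/123  83/ 81/126  68/ 53/134  71/ 59/133  77/ 67/130  73/ 56/128
148  74/ 68/127  86/100/123  88/105/122  77/ 69/130  72/ 58/132  76/ 62/131  74/ 59/129  67/ 47/125
149  77/ 68/127  90/110/121  86/ 92/125  72/ 62/131  76/ 64/131  77/ 65/130  70/ 54/127  61/ 47/126
150  85/ 90/124  89/101/121  81/ 80/128  73/ 64/132  76/ 63/133  74/ 58/131  67/ 50/127  67/ 53/125
151  88/102/122  85/ 88/124  80/ 79/123  76/ 70/120  76/ 59/126  68/ 49/130  63/ 46/127  77/ 66/124
152  87/ 97/121  82/ 84/127  80/ 79/100  83/ 58/ 75  75/ 47/ 86  62/ 42/121  67/ 53/126  79/ 75/125
153  86/ 91/123  80/ 78/128  81/ 58/ 62 105/ 38/ 40 108/ 31/ 41  64/ 46/ 95  75/ 64/124  81/ 81/126
154  83/ 85/126  78/ 71
[... 1076 characters left out ...]

165  21/ 81/179  14/106/182   6/105/158 179/ 48/159   0/ 79/164   1/199/192   1/103/151  87/ 67/122
166  21/ 82/178  21/ 81/179  15/102/178   3/150/180   1/185/187   1/199/192   1/188/187   3/ 84/145
167  21/ 82/178  21/ 81/179  21/ 83/179  10/127/186   2/190/192   2/199/192   1/198/189   2/177/173
168  21/ 83/176  21/ 82/178  21/ 81/179  19/ 88/180   9/136/186   2/196/181   2/189/167   7/143/150
169  21/ 83/175  21/ 83/176  21/ 82/178  21/ 81/179  19/ 88/179   8/143/153   4/168/135  14/109/140
170  20/ 82/177  21/ 83/175  20/ 81/176  21/ 82/178  20/ 83/175  18/ 91/146  11/120/138  17/ 99/139
171  20/ 80/178  21/ 83/176  21/ 83/175  20/ 81/176  21/ 82/168  20/ 87/150  20/ 86/145  20/ 85/141
```

The knob spans rows 152–160, as predicted for a seated collar, and the pin stands upright in the red face. Handing in.

```bash
python3 -c "
from h import *
print(ticket.job_done())"
```

```text
the job is handed in; nothing more can be done
None
```

The job is handed in with no verdict returned: the block was rolled red face up on the table and let go, set in the plywood cradle, and pinned with the collar down on it; during the second roll the arm hit a joint limit and the block rose about 7 mm off the table, by my estimate below the 45 mm pick-up limit, before I lowered it flat.

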